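# Pull a hinge pin with the bracket locked in bench-mounted locking pliers

## Robot

A 6-joint arm with a two-finger parallel gripper is mounted at the origin on the work surface. World frame = base frame: x ahead of the robot, y to its left, z up, the work surface at z = 0. Lengths are in mm, angles in rad, forces in N, time in s.
With the tool pointing down it reaches from about 200 to 875 mm from the base axis. Payload 3.4 kg.
Tool frame: the origin (TCP) lies midway between the tips of the shut fingers; the grasp point (between the pads) lies 19 mm behind it; y points along the fingers, x is the direction in which the jaws open and shut, and the axes are right-handed (so a half turn about y gives the same grasp; the last joint's range is limited). The gripper opens to 94 mm and grips with 3 to 60 N. Pads are 16 mm wide; open, the fingers measure 119 mm over their backs; the gripper's body (75 mm by 177 mm) begins 78 mm behind the grasp point.
Start: joints at [1.125, 0.276, 1.505, -0, 1.361, -0.121], TCP at [183.512, 544.967, 205.493] pointing down, gripper open.
Joint ranges: [-2.89, 2.89], [-0.75, 2.08], [0.22, 2.7], [-1.18, 4.32], [0.11, 2.71], [-2.7, 2.7]. Speed limits (rad/s): [2.57, 2.57, 3.14, 3.14, 3.14, 3.14].

## Interface

Orientations are given as a unit quaternion [x, y, z, w].
In Python, from bench import sensors, viewer, ticket gives the robot as it stands.
- The arm moves only by the shell command python3 -m crank 'ROWS'. ROWS is text: rows parted by semicolons, each of 7 numbers parted by spaces: the shift along the tool's x, y, z in m, then the turn, a rotation vector about the tool's x, y, z in rad, then the opening, from 0 (shut) to 1 (fully open). A call has 1 to 5 rows; each row is the pose to reach, as a shift and turn from the pose commanded when the call began, along the tool's axes at that moment; what a row does not reach only later rows make up. A row lasts 1/10 s, in which the tool goes at most 50 mm and 8.59 degrees, less where a joint would pass 70% of its speed; a pose out of reach is approached as far as the arm can. A call with a gripper value outside its range is refused whole. The fingers move at their own pace and stop on an object; the grip force is fixed at half the most. Time passes only in rows, so rows that repeat a pose let the fingers close. It gives the time, the measured TCP pose, the force and the opening at its end, in the units of the state.
- sensors.get_state(): the state, without advancing time (a new reading comes with each control period).
- viewer.grab_frame(name): name is "side" or "top"; returns a dict with "pixels" (384x512x3 uint8, red, green, blue), "z_map" (384x512 float32, mm along the optical axis (not along the pixel's ray), 0 where there is no reading), "fovy" (degrees; the focal length in pixels is half the picture's height over the tangent of half this angle, whatever the lens; pixels are square), "cx", "cy" (the principal point, pixels), "R" (3x3) and "t" (3): a world point X has camera coordinates R X + t. Camera axes: x right, y down, z forward; pixel columns grow to the right and rows downward; lengths in mm; the calibration is good to about 2 mm. A picture is of the moment at which its call begins.
- ticket.hand_in(): hands the job in, once; it reports no verdict.
The state is a dict: "clock": time; "q": joint angles; "dq": joint speeds; "effort": joint torques, N m; "ee_pos": TCP position; "ee_rot": TCP orientation; "contact_force": force on the tool from outside, world axes, zero at the start; "moment": the same for the moment, N m; "finger_gap": opening from 0.0 (shut) to 1.0 (fully open).
Only numpy, scipy, OpenCV 4.12 (cv2) and the standard library are available. Lean on these libraries where they do the work, as an engineer would, in place of code of your own. Each camera call takes 0.05 s, during which the arm holds its last target. There are 200 camera calls.

## Task

Squeeze the two handles of the locking pliers together between your fingers until they snap over centre and hold the bracket, without crushing them. With the bracket held, pull its brass pin straight up and out and put it in the olive-green bowl. Then pull the red release lever so that the pliers spring fully open, leaving the bracket standing where it was between the jaws and everything else on the bench alone.

Things in the scene. Friction and masses are not known exactly. Their poses are not given: they have to be found in the camera images.
- clamp: Locking pliers lying flat on a blue plate (10 mm thick) bolted to the bench. Origin on the bench under the jaw pivot; x from the handles (-x) to the jaws (+x, to 66 mm), y from fixed to moving handle, z up. All parts swing level, middle 40 mm above the bench. Plate x -30..72, y -46..40 and strip x -118..-30, y -20..12 mm; under moving handle and lever only the bench. Starts open.
- fixed_handle: The fixed handle, a steel bar that does not give: in clamp (same origin and axes) x -112 to 4 mm, outer face at y = -10, inner face y = 9, 31 to 49 mm above the bench; behind it a 17 mm knurled adjusting screw that ends at x = -127 (already set, leave it).
- fixed_grip (a point): Point on the outer face of the fixed handle where to squeeze it: 82 mm behind the jaw pivot, 40 mm above the bench; axes as clamp.
- handle: The moving handle: steel channel 31 to 49 mm above the bench, hinged near the jaw pivot, rear end 120 mm behind it. At the grip points the handles measure 67 mm over their outer faces open, 40 mm locked. Only this one moves, so the middle between them shifts 14 mm towards the fixed handle in the squeeze. Resistance 3 N at first, up to 15 N before the snap; a squeeze over 60 N crushes the handles.
- moving_grip (a point): Point on the outer face of the moving handle where to squeeze it, 40 mm above the bench; its axes turn with the handle. In clamp it lies at (-79, 57) mm open and (-83, 30) mm locked.
- toggle (a joint): Angle of the toggle link against the moving handle, rad: 0 with the pliers fully open, 0.60 at dead centre, 0.73 at its stop past dead centre (locked; it stays there by itself). Squeezing makes it grow.
- jaw (a joint): Closing angle of the moving jaw, rad: 0 fully open, about 0.13 locked on the bracket.
- pad: Rubber pad of the moving jaw, 26 x 6 x 16 mm, spring-backed; its frame is that of the moving jaw. It presses the bracket against the fixed jaw (face at y = -10 mm of clamp) with about 50 N when locked.
- release (a joint): Angle of the red release lever, rad: 0 at rest (a spring returns it), 0.25 at its stop. It grows as the barrel at its tail is pulled away from the fixed handle (+y of clamp). With the pliers locked, about 5 N on the barrel pries the toggle back over centre, by 0.15 rad at the latest; the pliers then spring open, the handle following the barrel.
- release_tab (a point): Middle of the upright red barrel (12 mm across, 22 mm tall, 30 to 52 mm above the bench) at the lever's tail, 67 mm behind the lever's pivot, behind both handles' ends, free on both sides; it can pivot between fingers. In clamp, mm: (-147, 69) pliers open; (-152, 19) locked; (-149, 36) locked, lever at its stop; (-140, 84) open, lever still at its stop.
- bracket: Zinc-plated box bracket, 30 (x) x 26 (y) x 40 (z) mm, 0.14 kg, standing loose on the rest between the jaws, its underside 20 mm above the bench; origin at the centre of the underside, about 45 mm ahead of the jaw pivot. The jaws take it across its 26 mm.
- pin: Brass hinge pin, 0.05 kg, upright in the bracket: 8 mm shank reaching 38 mm down into it (clearance 1 mm), above it a 20 mm flange 2 mm thick and a knurled head 16 mm across, 26 mm tall. Origin under the flange, z along the pin to the head. A spring clip in the bracket grips the shank: 5 to 10 N to pull it out, more than the bracket weighs.
- pin_head (a point): Middle of the pin's head, 17 mm above the flange's underside.
- pin_tip (a point): Lower end of the shank, 38 mm below the flange's underside.
- pin_mid (a point): Middle of the pin's length, on its axis 5 mm below the flange's underside.
- jaw_seat (a point): Where the bracket belongs: centre of its underside when it touches the fixed jaw, at (45, 3, 20) mm in clamp; axes as clamp.
- pin_bowl: The olive-green bowl for the pins, empty, 120 mm across the rim, 48 mm tall, floor 5 mm thick and 68 mm across; origin at the centre of its underside.
- screw_bowl: White bowl of screws, same size as the olive-green one; they may stand in either place. Leave alone.
- bracket_done: Another bracket without pin, on the right mat. Leave alone.
- bracket_next: Another bracket with its pin in, on the left mat. Leave alone.
- knife: Yellow utility knife, 165 mm long. Leave alone.
- side_pliers: Side pliers with orange handles, 160 mm long. Leave alone.

How it is judged:
By the outcome, as a careful person would: the job done as asked, in the order asked, and still so for the second after the job is handed in, with the robot touching nothing.
It also fails if it takes over 64 s, if anything falls off the work surface, if the arm or the gripper's body presses on something with over 40 N, if the wrist force passes 120 N, or if a joint passes its speed limit or range.

## Working session

There is one attempt and no reset: what is moved stays moved. The work goes in short steps, Python scripts to look and compute and a shell command to move; the robot and the scene stay as the last step left them, time stands still between calls to the robot, and variables do not carry over. Pictures are saved under pics/ and viewed, about 8 in all and at most 12, crops included, and the job is handed in when it is done.

```bash
ls; mkdir -p pics; cat > h.py <<'E'
import numpy as np, cv2
from bench import sensors, viewer, ticket
def grab(n):
    f=viewer.grab_frame(n); np.savez(f'/tmp/{n}.npz',**f); return f
def load(n): return dict(np.load(f'/tmp/{n}.npz'))
def foc(f): return f['pixels'].shape[0]/2/np.tan(np.radians(float(f['fovy']))/2)
def cloud(f):
    z=f['z_map']; h,w=z.shape; v,u=np.mgrid[:h,:w]; k=foc(f)
    P=np.stack([(u-f['cx'])/k*z,(v-f['cy'])/k*z,z],-1)-f['t']
    return P@f['R']
def ray(f,u,v,zp):
    k=foc(f); d=np.array([(u-f['cx'])/k,(v-f['cy'])/k,1])@f['R']; c=-f['t']@f['R']
    return c+d*(zp-c[2])/d[2]
def proj(f,X):
    c=f['R']@np.array(X)+f['t']; k=foc(f); return c[:2]/c[2]*k+[f['cx'],f['cy']]
E
python3 - <<'E'
from h import *
s=sensors.get_state(); print(s)
a=[]
for n in('top','side'):
    f=grab(n); print(n,f['fovy'],f['cx'],f['cy'],f['R'].round(3).tolist(),f['t'].round(1)); cv2.imwrite(f'pics/{n}0.png',cv2.resize(f['pixels'][:,:,::-1],(800,600)))
E
```

```text
pics
{'clock': 0.0, 'q': array([ 1.12504354e+00,  2.76576374e-01,  1.50612427e+00,  2.67793377e-05,
        1.36072268e+00, -1.21011652e-01]), 'dq': array([ 0.00067276, -0.00029025, -0.00022965,  0.00084885, -0.00083223,
        0.00150932]), 'effort': array([-9.63979829e-06, -4.04585159e+01, -2.37232429e+01,  7.00285030e-02,
        3.42823262e-02, -1.38687537e-04]), 'ee_pos': array([183.21134871, 544.41905136, 204.61892218]), 'ee_rot': array([ 0.57455669,  0.41202078, -0.41316444, -0.57395003]), 'contact_force': array([-0.66891025,  0.50306461,  0.80231735]), 'moment': array([0.0095299 , 0.01353083, 0.00346482]), 'finger_gap': 1.0009420329128174}
top 54.68503843591164 256.17543054029363 190.1171105516899 [[-0.009, -1.0, -0.021], [-0.986, 0.013, -0.169], [0.169, 0.019, -0.985]] [   9.9  586.4 1122.2]
side 53.310974616408814 255.68013486121953 190.81442419213505 [[0.9, -0.435, 0.019], [-0.305, -0.661, -0.686], [0.311, 0.612, -0.728]] [-498.2  205.   826.2]
```

View pics/top0.png

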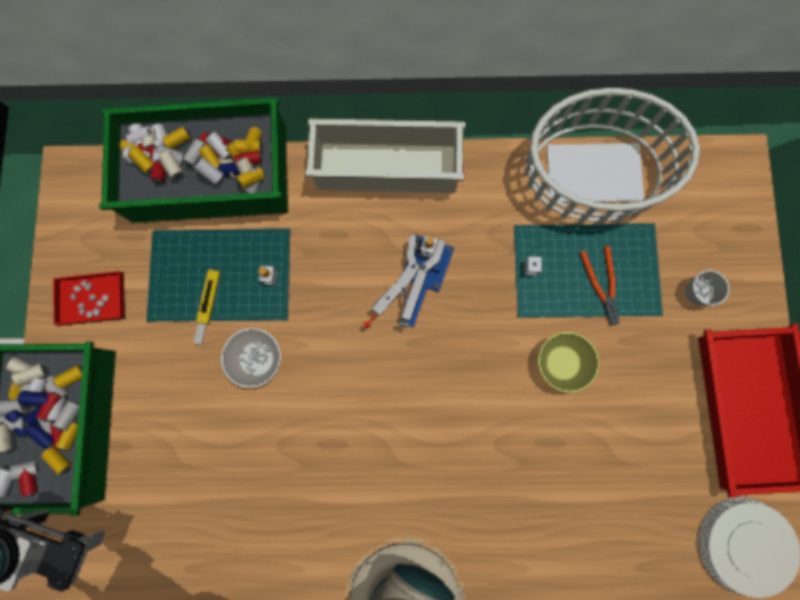

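View pics/side0.png

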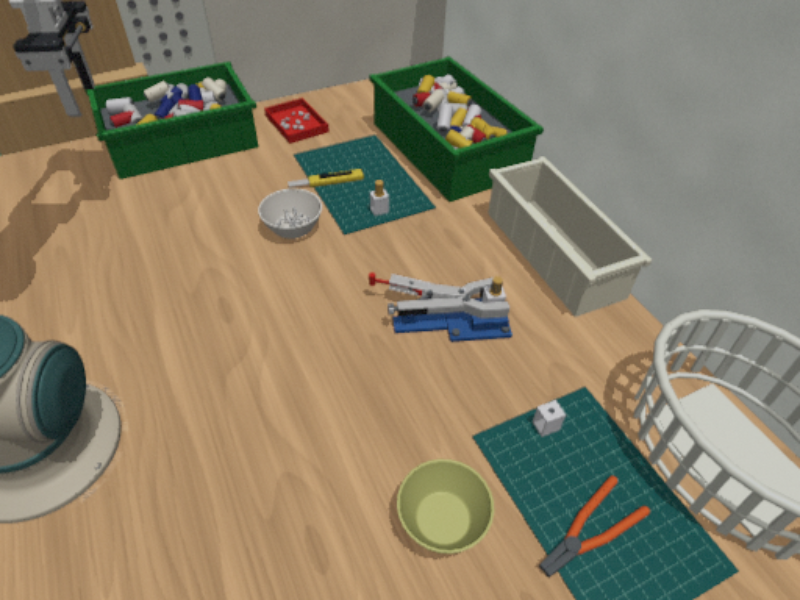

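Top view (800x600): pliers around (415,280), jaws pointing away from the robot and the red barrel at (366,325). The olive bowl is at (568,362), on the right, and the screw bowl at (250,358). The side view agrees. Next I measure from both views.

```bash
python3 - <<'E'
from h import *
C={}
for n in('top','side'):
    f=load(n); P=cloud(f); hsv=cv2.cvtColor(f['pixels'],cv2.COLOR_RGB2HSV); H,S,V=[hsv[...,i].astype(int) for i in range(3)]
    near=(abs(P[...,0]-610)<220)&(abs(P[...,1])<160)&(P[...,2]>3)&(P[...,2]<110)
    m={'red':((H<5)|(H>174))&(S>150)&near&(P[...,2]>20),
       'brass':(H>8)&(H<25)&(S>110)&near&(P[...,2]>58),
       'blue':(H>100)&(H<125)&(S>140)&near,
       'bowl':(H>25)&(H<38)&(S>80)&(P[...,2]>-5)&(P[...,2]<60)&(abs(P[...,1])<600)}
    print(n,'bench z',np.median(P[250:280,200:260,2]) )
    for k,mm in m.items():
        q=P[mm]; v,u=np.nonzero(mm)
        if len(q): print(k,len(q),'uv',u.mean().round(1),v.mean().round(1),'med',np.median(q,0).round(1),'min',q.min(0).round(1),'max',q.max(0).round(1))
    b=P[m['blue']]; b=b[abs(b[:,2]-10)<5]
    print('blue rect',cv2.boxPoints(cv2.minAreaRect(b[:,:2].astype(np.float32))).round(1).tolist())
    C[n]=(P,m)
    t=near&(abs(P[...,2]-49)<4)&(S<70)
    q=P[t][:,:2]; print('steel top',len(q)); np.save(f'/tmp/st_{n}.npy',q)
    bw=P[m['bowl']]; rim=bw[bw[:,2]>43]; 
    A=np.c_[2*rim[:,:2],np.ones(len(rim))]; s=np.linalg.lstsq(A,(rim[:,:2]**2).sum(1),rcond=None)[0]; print('bowl rim',s[:2],np.sqrt(s[2]+s[0]**2+s[1]**2))
f=load('top')
# crop with upscaling
for n,(u,v) in {'top':(265,175),'side':(288,192)}.items():
    g=load(n)['pixels'][v-40:v+45,u-55:u+55,::-1]; cv2.imwrite(f'pics/c_{n}.png',cv2.resize(g,None,fx=5,fy=5,interpolation=cv2.INTER_CUBIC))
cv2.imwrite('pics/both.png',np.hstack([cv2.resize(cv2.imread(f'pics/c_{n}.png'),(400,309)) for n in('top','side')]))
E
```

```text
top bench z 0.8661847679993387
red 10 uv 235.5 205.8 med [534.8  70.2  51.3] min [530.4  55.   42.5] max [553.4  76.3  54.8]
brass 24 uv 275.2 153.0 med [691.8 -55.3  87.5] min [ 684.2 -117.2   61.6] max [821.9 -48.1  92.1]
blue 247 uv 275.7 177.3 med [639.7 -61.5  11.2] min [537.3 -98.7   3.5] max [695.1 -14.2  45.8]
bowl 1410 uv 320.0 221.8 med [ 466.4 -324.3   17. ] min [ 193.  -384.5   -4.5] max [948.5 600.   54.9]
blue rect [[530.5999755859375, -83.4000015258789], [688.5999755859375, -99.19999694824219], [695.5999755859375, -29.700000762939453], [537.5999755859375, -13.899999618530273]]
steel top 631
bowl rim [587.17648016  19.96736251] 377.11501427393455
side bench z 1.2406888329764612
red 46 uv 245.5 180.2 med [537.8  63.9  42.9] min [528.7   6.1  31.4] max [594.8  70.6  54.4]
brass 53 uv 317.8 182.1 med [693.8 -62.1  86.3] min [685.4 -67.4  62.1] max [701.7 -50.7  91.9]
blue 848 uv 290.3 207.9 med [629.3 -54.3  11.7] min [ 534.5 -111.3    3. ] max [7.015e+02 3.000e-01 3.420e+01]
bowl 3074 uv 280.9 311.5 med [ 464.3 -317.7   18.6] min [ 190.  -387.8   -2.2] max [875.4 600.   52.8]
blue rect [[523.2999877929688, -45.900001525878906], [696.5999755859375, -116.69999694824219], [718.2999877929688, -63.5], [545.0, 7.300000190734863]]
steel top 927
bowl rim [ 464.48880663 -299.45704858] 65.52763552341813
```

View pics/c_top.png

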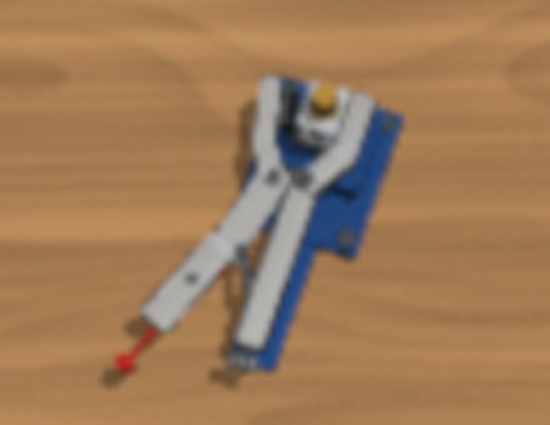

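The top crop shows the plate corners at crop px (402,115), (355,257) and (272,370). The rear of the fixed handle is at (235..263,346), the barrel at (124,361) and the pin head at (323,98).

View pics/c_side.png

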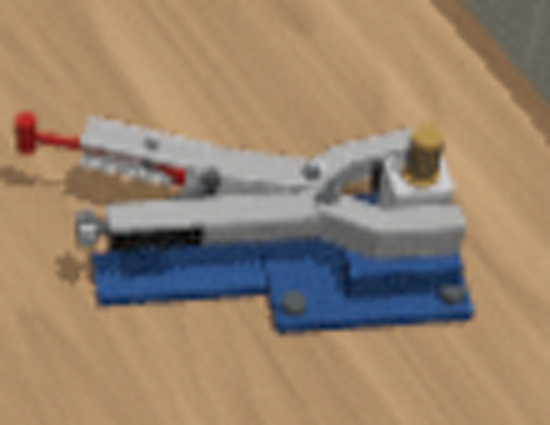

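The side crop shows the plate corners at (471,312), (276,325) and (97,296), the barrel at (25,133) and the pin head at (427,155). I'll fit the pose from these points.

```bash
cat >> h.py <<'E'
def c2w(p,X):
    x,y,a=p; c,s=np.cos(a),np.sin(a); X=np.atleast_2d(X).astype(float)
    return np.c_[x+c*X[:,0]-s*X[:,1], y+s*X[:,0]+c*X[:,1], X[:,2]]
E
python3 - <<'E'
from h import *
from scipy.optimize import least_squares
T=[((402,115),(72,-46,10)),((355,257),(-30,-46,10)),((272,370),(-118,-20,10)),((263,347),(-112,-10,49)),((235,345),(-112,9,49)),((124,361),(-147,69,52))]
S=[((471,312),(72,-46,5)),((276,325),(-30,-46,5)),((97,296),(-118,-20,5)),((25,133),(-147,69,41))]
t,s=load('top'),load('side')
obs=[(t,(np.array(c)+.5)/5-.5+[210,135],X) for c,X in T]+[(s,(np.array(c)+.5)/5-.5+[233,152],X) for c,X in S]
def fun(p,sel=None): return np.concatenate([proj(f,c2w(p,X)[0])-uv for f,uv,X in obs])
for o in(slice(0,6),slice(6,10),slice(0,10)):
    full=obs; 
    g=lambda p:np.concatenate([proj(f,c2w(p,X)[0])-uv for f,uv,X in full[o]])
    r=least_squares(g,[650,-40,-.3],loss='soft_l1'); print(r.x.round(3), g(r.x).round(1).reshape(-1,2).tolist())
p=r.x; np.save('/tmp/clamp.npy',p)
# pin head triangulated
def tri(a,b):
    A=[];B=[]
    for f,uv in(a,b):
        k=foc(f); d=np.array([(uv[0]-f['cx'])/k,(uv[1]-f['cy'])/k,1])@f['R']; d/=np.linalg.norm(d); c=-f['t']@f['R']; M=np.eye(3)-np.outer(d,d); A.append(M);B.append(M@c)
    return np.linalg.lstsq(np.vstack(A),np.hstack(B),rcond=None)[0]
cv=lambda c,o:(np.array(c)+.5)/5-.5+o
h=tri((t,cv((323,96),[210,135])),(s,cv((427,152),[233,152]))); print('pin head',h)
c,sn=np.cos(p[2]),np.sin(p[2]); R=np.array([[c,sn],[-sn,c]]); print('in clamp',R@(h[:2]-p[:2]))
for n,f in(('top',t),('side',s)):
    q=np.load(f'/tmp/st_{n}.npy'); k=(q-p[:2])@R.T; k=k[(k[:,0]>-105)&(k[:,0]<-25)&(k[:,1]<15)&(k[:,1]>-20)]; print(n,'fixed handle y by x',[(x,(np.percentile(k[abs(k[:,0]-x)<12,1],[3,50,97])).round(1).tolist()) for x in(-95,-70,-45)])
    P=cloud(f); hsv=cv2.cvtColor(f['pixels'],cv2.COLOR_RGB2HSV)
    bw=P[(hsv[...,0]>25)&(hsv[...,0]<38)&(hsv[...,1]>80)&(np.hypot(P[...,0]-465,P[...,1]+318)<90)]; rim=bw[bw[:,2]>43]
    A=np.c_[2*rim[:,:2],np.ones(len(rim))]; z=np.linalg.lstsq(A,(rim[:,:2]**2).sum(1),rcond=None)[0]; print('bowl',z[:2],np.sqrt(z[2]+z[0]**2+z[1]**2),len(rim))
for nm,X in dict(fg=(-82,-10,40),mg=(-79,57,40),mgl=(-83,30,40),pin=(45,3,77),barl=(-152,19,41)).items(): print(nm,c2w(p,X).round(1))
E
```

```text
[ 6.49344e+02 -4.21600e+01 -3.38000e-01] [[0.2, -0.3], [-0.1, 0.0], [0.4, 0.3], [-0.2, 0.6], [-0.3, -0.9], [0.1, 0.1]]
[ 6.5066e+02 -4.0898e+01 -3.4000e-01] [[0.3, -0.2], [-0.2, 0.1], [-0.1, 0.6], [0.0, -0.6]]
[ 6.4992e+02 -4.1698e+01 -3.3800e-01] [[0.0, -0.5], [-0.2, -0.1], [0.3, 0.1], [-0.3, 0.4], [-0.5, -1.1], [-0.0, -0.0], [0.2, 0.0], [-0.2, 0.5], [-0.2, 1.0], [-0.2, -0.2]]
pin head [697.88190283 -55.0060165   73.42817845]
in clamp [49.66250117  3.33336762]
top fixed handle y by x [(-95, [-10.9, -3.1, 5.9]), (-70, [-10.4, -1.2, 11.9]), (-45, [-11.3, -2.6, 6.2])]
bowl [ 453.34925829 -326.50861301] 56.314595025151014 167
side fixed handle y by x [(-95, [-13.6, -6.1, 4.5]), (-70, [-14.5, -5.6, 7.1]), (-45, [-13.5, -6.7, 5.4])]
bowl [ 454.20345322 -329.2785435 ] 56.53730244148789 519
fg [[569.2 -24.   40. ]]
mg [[594.3  38.3  40. ]]
mgl [[581.5  14.1  40. ]]
pin [[693.4 -53.8  77. ]]
barl [[512.8  26.6  41. ]]
```

Both views agree: the clamp is at (650,-41.7) with yaw -0.338, and the bowl is at (454,-328). Now a helper that gives the deltas in tool axes.

```bash
cat >> h.py <<'E'
from scipy.spatial.transform import Rotation as Ro
def tgt(clamp_xyz=None,world=None,yaw=None,flip=1):
    """shift/turn in tool axes from present measured pose to TCP target; jaw axis along clamp y (or yaw)"""
    p=np.load('/tmp/clamp.npy'); s=sensors.get_state(); R0=Ro.from_quat(s['ee_rot'])
    X=c2w(p,clamp_xyz)[0] if clamp_xyz is not None else np.array(world,float)
    a=p[2]+np.pi/2 if yaw is None else yaw
    x=flip*np.array([np.cos(a),np.sin(a),0]); y=np.array([0,0,-1.]); R1=Ro.from_matrix(np.c_[x,y,np.cross(x,y)])
    print('target',X.round(1),'shift m',(R0.inv().apply(X-s['ee_pos'])/1000).round(4),'turn',(R0.inv()*R1).as_rotvec().round(3),'q',s['q'].round(2),'t',round(s['clock'],2),'gap',round(float(s['finger_gap']),3))
E
python3 - <<'E'
from h import *
print(Ro.from_quat(sensors.get_state()['ee_rot']).as_matrix().round(3))
for f in(1,-1): tgt((-81,24.5,120),flip=f); 
E
```

```text
[[ 0.319 -0.001 -0.948]
 [ 0.948 -0.001  0.319]
 [-0.002 -1.     0.   ]]
target [581.6   8.3 120. ] shift m [-0.3809  0.0852 -0.5486] turn [-0.     0.013 -0.002] q [ 1.12  0.28  1.51 -0.    1.36 -0.12] t 0.1 gap 0.998
target [581.6   8.3 120. ] shift m [-0.3809  0.0852 -0.5486] turn [-2.000e-03 -3.129e+00  0.000e+00] q [ 1.12  0.28  1.51 -0.    1.36 -0.12] t 0.1 gap 0.998
```

```bash
M="python3 -m crank"
python3 -m crank '-0.07 0 -0.1 0 0.013 0 1;-0.14 0.01 -0.2 0 0.013 0 1;-0.17 0.02 -0.25 0 0.013 0 1;-0.2 0.03 -0.29 0 0.013 0 1;-0.23 0.03 -0.33 0 0.013 0 1'
python3 - <<'E'
from h import *
tgt((-81,24.5,120))
E
```

```text
clock: 0.6
ee_pos: [332.9, 343.3, 188.1]
ee_rot: [0.577, 0.409, -0.409, -0.577]
contact_force: [-0.2, -0.3, -0.8]
finger_gap: 1.007
target [581.6   8.3 120. ] shift m [-0.2339  0.0682 -0.3455] turn [-0.     0.001 -0.   ] q [ 0.66  0.14  1.73 -0.    1.27 -0.58] t 0.6 gap 1.007
```

```bash
python3 -m crank '-0.028 0.01 -0.041 0 0 0 1;-0.056 0.02 -0.082 0 0 0 1;-0.084 0.03 -0.123 0 0 0 1;-0.112 0.03 -0.164 0 0 0 1;-0.14 0.03 -0.205 0 0 0 1'
python3 -m crank '-0.028 0.01 -0.041 0 0 0 1;-0.056 0.02 -0.082 0 0 0 1;-0.084 0.03 -0.123 0 0 0 1;-0.094 0.038 -0.14 0 0 0 1;-0.094 0.038 -0.14 0 0 0 1'
python3 - <<'E'
from h import *
tgt((-81,24.5,21))
E
```

```text
clock: 1.1
ee_pos: [479.0, 144.1, 158.0]
ee_rot: [-0.577, -0.408, 0.409, 0.577]
contact_force: [0.8, 0.4, -0.4]
finger_gap: 0.997
clock: 1.6
ee_pos: [580.2, 8.9, 118.7]
ee_rot: [-0.577, -0.407, 0.409, 0.578]
contact_force: [-0.6, 0.7, -0.4]
finger_gap: 1.001
target [581.6   8.3  21. ] shift m [-0.0001  0.0977 -0.0018] turn [-0.002 -0.004 -0.001] q [-0.1   0.35  1.63 -0.    1.17 -1.33] t 1.6 gap 1.001
```

```bash
python3 -m crank '0 0.03 -0.001 0 0 0 1;0 0.06 -0.001 0 0 0 1;0 0.08 -0.001 0 0 0 1;0 0.097 -0.001 0 0 0 1;0 0.097 -0.001 0 0 0 1'
python3 - <<'E'
from h import *
tgt((-81,24.5,21)); f=grab('side'); print(sensors.get_state()['contact_force'])
v,u=172,270
cv2.imwrite('pics/s1.png',cv2.resize(f['pixels'][v-60:v+70,u-80:u+80,::-1],None,fx=4,fy=4,interpolation=cv2.INTER_CUBIC))
E
```

```text
clock: 2.1
ee_pos: [577.2, 12.8, 21.7]
ee_rot: [-0.575, -0.408, 0.411, 0.578]
contact_force: [-0.5, 0.4, 0.7]
finger_gap: 0.999
target [581.6   8.3  21. ] shift m [-0.0028  0.0007 -0.0057] turn [-0.006  0.001 -0.001] q [-0.1   0.44  1.75  0.    0.96 -1.33] t 2.1 gap 0.999
[-0.57946771  0.2495089   0.24999296]
```

View pics/s1.png

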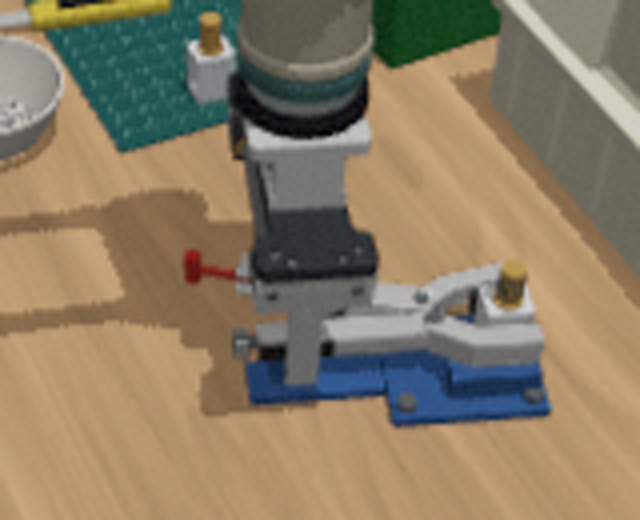

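The fingers straddle both handles; the fixed-side finger is in front of the fixed handle at crop (305,350). The measured position is a few mm off, so I'll check how much of that is noise.

```bash
python3 -m crank '-0.002 0 -0.004 0 0 0 0.9;-0.002 0 -0.004 0 0 0 0.85;-0.002 0 -0.004 0 0 0 0.85'
python3 - <<'E'
from h import *
tgt((-81,24.5,21))
for i in range(3): print(sensors.get_state()['ee_pos'])
grab('top'); print(sensors.get_state()['ee_pos'])
E
```

```text
clock: 2.45
ee_pos: [584.5, 7.4, 24.8]
ee_rot: [0.577, 0.409, -0.408, -0.577]
contact_force: [-0.1, 0.6, -0.3]
finger_gap: 0.851
target [581.6   8.3  21. ] shift m [-0.0002  0.0038  0.003 ] turn [ 0.002 -0.     0.001] q [-0.11  0.44  1.74  0.    0.96 -1.34] t 2.45 gap 0.851
[584.51783564   7.44343952  24.78605853]
[584.51783564   7.44343952  24.78605853]
[584.51783564   7.44343952  24.78605853]
[584.26776371   7.43278298  24.55821481]
```

```bash
python3 -m crank '0 0.003 0.002 0 0 0 0.8;-0.001 0.003 0.002 0 0 0 0.74;-0.001 0.003 0.002 0 0 0 0.74;-0.001 0.003 0.002 0 0 0 0.74'
python3 - <<'E'
from h import *
tgt((-81,24.5,21)); s=sensors.get_state();p=np.load('/tmp/clamp.npy'); print('F clamp',Ro.from_euler('z',-p[2]).apply(s['contact_force']))
E
```

```text
clock: 2.9
ee_pos: [580.6, 7.0, 20.4]
ee_rot: [-0.577, -0.408, 0.409, 0.577]
contact_force: [-2.4, -0.9, 0.7]
finger_gap: 0.747
target [581.6   8.3  21. ] shift m [ 0.0015 -0.0006 -0.0005] turn [-0.002 -0.    -0.001] q [-0.11  0.44  1.75 -0.    0.95 -1.34] t 2.9 gap 0.747
F clamp [-1.97169925 -1.66401725  0.65290284]
```

```bash
python3 -m crank '-0.001 0 0 0 0 0 0.72;-0.002 0 0 0 0 0 0.69;-0.0035 0 0 0 0 0 0.66;-0.005 0 0 0 0 0 0.63;-0.005 0 0 0 0 0 0.63'
cat > st.py <<'E'
from h import *
tgt((-81,24.5,21)); s=sensors.get_state();p=np.load('/tmp/clamp.npy'); print('F clamp',Ro.from_euler('z',-p[2]).apply(s['contact_force']).round(1),'M',s['moment'].round(2))
E
python3 st.py
```

```text
clock: 3.4
ee_pos: [578.9, 2.3, 20.4]
ee_rot: [-0.577, -0.408, 0.409, 0.577]
contact_force: [-2.6, -0.4, 0.0]
finger_gap: 0.635
target [581.6   8.3  21. ] shift m [ 0.0065 -0.0006 -0.0006] turn [-0.002 -0.    -0.   ] q [-0.12  0.44  1.75 -0.    0.95 -1.35] t 3.4 gap 0.635
F clamp [-2.3 -1.2  0. ] M [-0.14  0.63  0.11]
```

```bash
python3 -m crank '-0.001 0 0 0 0 0 0.6;-0.0025 0 0 0 0 0 0.57;-0.004 0 0 0 0 0 0.54;-0.005 0 0 0 0 0 0.51;-0.005 0 0 0 0 0 0.51'
python3 st.py
```

```text
clock: 3.9
ee_pos: [577.0, -3.1, 20.3]
ee_rot: [-0.577, -0.408, 0.41, 0.577]
contact_force: [-5.0, -2.3, -0.8]
finger_gap: 0.513
target [581.6   8.3  21. ] shift m [ 0.0123 -0.0007 -0.0005] turn [-0.002 -0.    -0.002] q [-0.13  0.44  1.76 -0.    0.95 -1.36] t 3.9 gap 0.513
F clamp [-4.  -3.8 -0.8] M [-0.59  0.94 -0.02]
```

```bash
python3 -m crank '-0.0005 0 0 0 0 0 0.48;-0.0015 0 0 0 0 0 0.45;-0.0025 0 0 0 0 0 0.42;-0.0025 0 0 0 0 0 0.4;-0.0025 0 0 0 0 0 0.4'
python3 st.py
python3 -m crank '0 0 0 0 0 0 0.36;0 0 0 0 0 0 0.36;0 0 0 0 0 0 0.36'
python3 st.py
```

```text
clock: 4.4
ee_pos: [575.7, -6.9, 20.3]
ee_rot: [0.577, 0.407, -0.411, -0.577]
contact_force: [-6.4, -7.2, -0.0]
finger_gap: 0.428
target [581.6   8.3  21. ] shift m [ 0.0163 -0.0008 -0.0005] turn [-0.002  0.    -0.004] q [-0.13  0.44  1.76 -0.    0.95 -1.36] t 4.4 gap 0.428
F clamp [-3.6 -8.9 -0. ] M [-1.2   1.09 -0.2 ]
clock: 4.7
ee_pos: [575.7, -6.9, 20.3]
ee_rot: [0.577, 0.407, -0.411, -0.577]
contact_force: [-6.2, -7.4, 0.0]
finger_gap: 0.426
target [581.6   8.3  21. ] shift m [ 0.0163 -0.0008 -0.0006] turn [-0.002  0.    -0.004] q [-0.13  0.44  1.76 -0.    0.95 -1.36] t 4.7 gap 0.426
F clamp [-3.4 -9.1  0. ] M [-1.21  1.09 -0.2 ]
```

The gap stopped at 0.426, which is 40 mm and matches locked. I'll open, rise and check.

```bash
python3 -m crank '0 0 0 0 0 0 0.55;0 0 0 0 0 0 0.65;0 0 0 0 0 0 0.65;0 -0.04 0 0 0 0 0.65;0 -0.08 0 0 0 0 0.65'
python3 -m crank '0 -0.04 0.04 0 0 0 0.5;0 -0.06 0.08 0 0 0 0.5;0 -0.06 0.12 0 0 0 0.5;0 -0.06 0.15 0 0 0 0.5;0 -0.06 0.15 0 0 0 0.5'
python3 - <<'E'
from h import *
for n,(u,v) in {'top':(265,175),'side':(288,192)}.items():
    f=grab(n); cv2.imwrite(f'pics/b_{n}.png',cv2.resize(f['pixels'][v-40:v+45,u-55:u+55,::-1],None,fx=5,fy=5,interpolation=cv2.INTER_CUBIC))
a=np.vstack([cv2.resize(cv2.imread(f'pics/b_{n}.png'),(388,300)) for n in('top','side')]); 
cv2.imwrite('pics/b.png',np.hstack([cv2.imread('pics/b_top.png')[:, :400],cv2.imread('pics/b_side.png')[:, 150:]]))
E
```

```text
clock: 5.2
ee_pos: [577.6, -4.2, 100.8]
ee_rot: [-0.577, -0.409, 0.409, 0.577]
contact_force: [1.2, 0.6, 0.6]
finger_gap: 0.653
clock: 5.7
ee_pos: [432.7, 46.6, 161.4]
ee_rot: [-0.576, -0.41, 0.409, 0.577]
contact_force: [0.3, 0.7, -0.4]
finger_gap: 0.498
```

View pics/b.png

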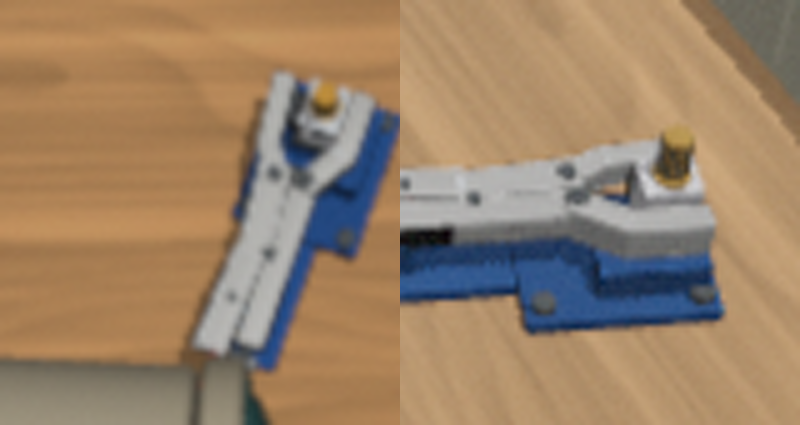

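The pliers stayed locked: the handles are parallel and the bracket is between the jaws. The pin head is at top crop (325,98) and side crop (677,153). Now I refine the pin position.

```bash
python3 - <<'E'
from h import *
for n in('top','side'):
    f=load(n); P=cloud(f); hsv=cv2.cvtColor(f['pixels'],cv2.COLOR_RGB2HSV); H,S,V=[hsv[...,i].astype(int) for i in range(3)]
    m=(H>8)&(H<28)&(S>100)&(np.hypot(P[...,0]-695,P[...,1]+56)<25)&(P[...,2]>56)
    v,u=np.nonzero(m); z=P[m]; print(n,len(u),'u',u.min(),u.max(),'v',v.min(),v.max(),'cent',u.mean().round(2),v.mean().round(2),'zmax',np.percentile(z[:,2],[5,50,95]).round(1))
    # expected: project head silhouette for candidate centre, compare bbox centre
    for zp in(70,75,80,85): print(zp,ray(f,(u.min()+u.max())/2,(v.min()+v.max())/2,zp)[:2].round(1),ray(f,u.mean(),v.mean(),zp)[:2].round(1))
    t=z[z[:,2]>84]; print('top face',len(t),t.mean(0).round(1))
    w=(S<50)&(V>120)&(abs(P[...,2]-60)<4)&(np.hypot(P[...,0]-693,P[...,1]+55)<26); print('bracket top',w.sum(),P[w].mean(0).round(1))
for X in((45,3,75),(48,3,75)): print(c2w(np.load('/tmp/clamp.npy'),X).round(1))
tgt(world=(694,-55,120))
E
```

```text
top 23 u 273 276 v 152 157 cent 274.57 154.61 zmax [76.7 88.1 91.2]
70 [696.1 -55.8] [695.8 -56. ]
75 [694.8 -55.7] [694.4 -55.9]
80 [693.4 -55.5] [693.1 -55.7]
85 [692.  -55.3] [691.7 -55.5]
top face 18 [692.6 -55.8  88.7]
bracket top 39 [687.9 -59.1  59.8]
side 64 u 314 321 v 177 189 cent 317.8 182.31 zmax [63.6 83.3 90.6]
70 [697.5 -54.9] [699.5 -53.1]
75 [694.3 -58.8] [696.3 -57.1]
80 [691.  -62.7] [693. -61.]
85 [687.8 -66.6] [689.7 -64.9]
top face 30 [694.  -58.4  88.9]
bracket top 62 [690.9 -61.9  60.5]
[[693.4 -53.8  75. ]]
[[696.2 -54.8  75. ]]
target [694. -55. 120.] shift m [-0.0098  0.0426 -0.2756] turn [0.004 0.001 0.001] q [-0.06  0.1   1.85  0.    1.19 -1.29] t 5.8 gap 0.498
```

```bash
python3 -m crank '-0.002 0 -0.05 0 0 0 0.5;-0.004 0.01 -0.1 0 0 0 0.5;-0.006 0.02 -0.15 0 0 0 0.5;-0.008 0.03 -0.2 0 0 0 0.5;-0.01 0.035 -0.24 0 0 0 0.5'
python3 -m crank '0 0.008 -0.036 0 0 0 0.5;0 0.008 -0.036 0 0 0 0.5'
python3 -c "
from h import *
tgt(world=(694,-56,66.5))"
```

```text
clock: 6.3
ee_pos: [663.0, -45.7, 123.8]
ee_rot: [0.577, 0.409, -0.408, -0.577]
contact_force: [0.2, 0.4, 0.3]
finger_gap: 0.498
clock: 6.5
ee_pos: [698.5, -58.8, 114.1]
ee_rot: [0.578, 0.409, -0.408, -0.577]
contact_force: [0.4, 0.6, -0.4]
finger_gap: 0.502
target [694.  -56.   66.5] shift m [0.0011 0.0476 0.0053] turn [ 0.002 -0.002  0.   ] q [-0.18  0.52  1.35 -0.    1.27 -1.41] t 6.5 gap 0.502
```

```bash
python3 -m crank '0.001 0.015 0.005 0 0 0 0.45;0.001 0.03 0.005 0 0 0 0.4;0.001 0.04 0.005 0 0 0 0.4;0.001 0.043 0.005 0 0 0 0.4;0.001 0.043 0.005 0 0 0 0.4'
python3 -c "
from h import *
tgt(world=(694,-56,66.5));print(sensors.get_state()['contact_force'])"
```

```text
clock: 7.0
ee_pos: [688.6, -53.3, 74.2]
ee_rot: [-0.577, -0.409, 0.409, 0.577]
contact_force: [-0.1, -0.4, 0.4]
finger_gap: 0.406
target [694.  -56.   66.5] shift m [-0.0008  0.0077 -0.006 ] turn [-0. -0.  0.] q [-0.18  0.53  1.42  0.    1.18 -1.41] t 7.0 gap 0.406
[-0.12037218 -0.42802543  0.37688311]
```

```bash
python3 -m crank '-0.001 0.003 -0.005 0 0 0 0.4;-0.001 0.006 -0.005 0 0 0 0.4;-0.001 0.006 -0.005 0 0 0 0.4'
python3 -c "
from h import *
tgt(world=(694,-56,66.5));print(sensors.get_state()['contact_force'])"
```

```text
clock: 7.3
ee_pos: [693.0, -56.0, 68.6]
ee_rot: [0.577, 0.409, -0.409, -0.577]
contact_force: [-0.0, -0.3, -0.2]
finger_gap: 0.403
target [694.  -56.   66.5] shift m [ 0.0003  0.0021 -0.0009] turn [ 0. -0.  0.] q [-0.18  0.54  1.42  0.    1.18 -1.41] t 7.3 gap 0.403
[-0.00380878 -0.27635246 -0.22591299]
```

Close on the head, with a lateral-force check.

```bash
python3 -m crank '0 0.001 -0.001 0 0 0 0.25;0 0.001 -0.001 0 0 0 0.1;0 0.001 -0.001 0 0 0 0.05;0 0.001 -0.001 0 0 0 0.05;0 0.001 -0.001 0 0 0 0.05'
python3 st.py
```

```text
clock: 7.8
ee_pos: [693.8, -56.5, 67.8]
ee_rot: [0.577, 0.409, -0.409, -0.577]
contact_force: [-0.2, -1.5, 0.2]
finger_gap: 0.161
target [581.6   8.3  21. ] shift m [0.024  0.0468 0.1273] turn [ 0.     0.    -0.001] q [-0.18  0.55  1.42 -0.    1.18 -1.41] t 7.8 gap 0.161
F clamp [ 0.3 -1.5  0.2] M [-0.27  0.09 -0.01]
```

```bash
python3 -m crank '0 -0.004 0 0 0 0 0.05;0 -0.008 0 0 0 0 0.05;0 -0.012 0 0 0 0 0.05;0 -0.016 0 0 0 0 0.05;0 -0.02 0 0 0 0 0.05'
python3 -m crank '0 -0.006 0 0 0 0 0.05;0 -0.012 0 0 0 0 0.05;0 -0.018 0 0 0 0 0.05;0 -0.024 0 0 0 0 0.05;0 -0.03 0 0 0 0 0.05'
python3 -m crank '0 -0.01 0 0 0 0 0.05;0 -0.03 0 0 0 0 0.05;0 -0.05 0 0 0 0 0.05;0 -0.05 0 0 0 0 0.05'
python3 - <<'E'
from h import *
tgt(world=(454,-328,150))
for n,(u,v) in {'side':(300,172)}.items():
    f=grab(n); cv2.imwrite(f'pics/d_{n}.png',cv2.resize(f['pixels'][v-60:v+60,u-70:u+70,::-1],None,fx=5,fy=5,interpolation=cv2.INTER_CUBIC))
E
```

```text
clock: 8.3
ee_pos: [693.4, -56.1, 87.4]
ee_rot: [-0.577, -0.409, 0.409, 0.577]
contact_force: [1.1, 0.1, -7.8]
finger_gap: 0.16
clock: 8.8
ee_pos: [694.4, -56.1, 119.5]
ee_rot: [0.577, 0.409, -0.408, -0.576]
contact_force: [0.1, -0.4, -1.4]
finger_gap: 0.163
clock: 9.2
ee_pos: [696.0, -56.5, 171.8]
ee_rot: [0.579, 0.411, -0.407, -0.575]
contact_force: [1.4, 0.3, -0.2]
finger_gap: 0.161
target [ 454. -328.  150.] shift m [-0.3364  0.0203  0.1385] turn [ 0.007 -0.     0.001] q [-0.18  0.48  1.27  0.    1.38 -1.41] t 9.2 gap 0.161
```

View pics/d_side.png

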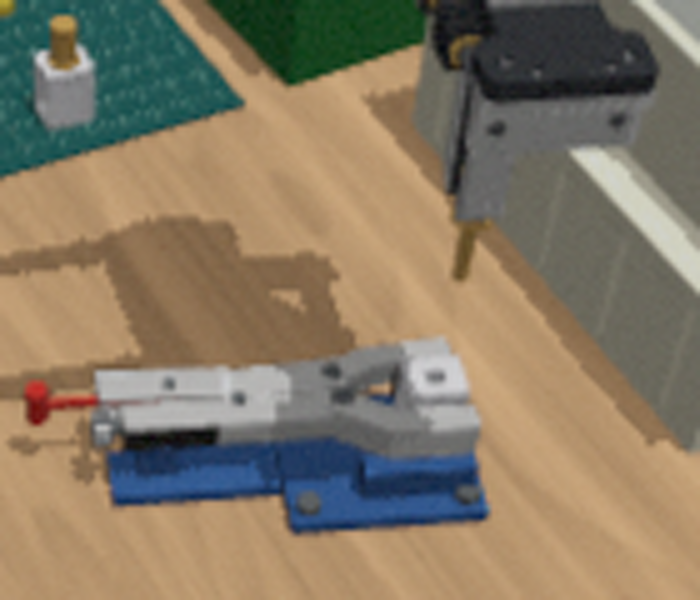

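The pin is out and in the fingers at (465,250). The bracket is still held at (435,385) and the pliers are locked. Next I carry the pin to the bowl.

```bash
python3 -m crank '-0.045 0 0.018 0 0 0 0.05;-0.09 0 0.036 0 0 0 0.05;-0.135 0 0.054 0 0 0 0.05;-0.18 0 0.072 0 0 0 0.05;-0.22 0 0.09 0 0 0 0.05'
python3 -m crank '-0.04 0 0.016 0 0 0 0.05;-0.08 0 0.033 0 0 0 0.05;-0.116 0.01 0.048 0 0 0 0.05;-0.116 0.02 0.048 0 0 0 0.05;-0.116 0.02 0.048 0 0 0 0.05'
python3 -c "
from h import *
tgt(world=(454,-328,56))"
```

```text
clock: 9.75
ee_pos: [533.8, -235.0, 166.5]
ee_rot: [-0.576, -0.408, 0.409, 0.578]
contact_force: [1.0, 0.4, -1.4]
finger_gap: 0.162
clock: 10.25
ee_pos: [450.6, -326.7, 145.4]
ee_rot: [-0.576, -0.408, 0.408, 0.579]
contact_force: [0.4, -0.4, -0.8]
finger_gap: 0.161
target [ 454. -328.   56.] shift m [-0.0004  0.0894 -0.004 ] turn [-0.004 -0.003  0.003] q [-0.75  0.29  1.64  0.    1.22 -1.98] t 10.25 gap 0.161
```

```bash
python3 -m crank '0 0.03 -0.003 0 0 0 0.05;0 0.055 -0.003 0 0 0 0.05;0 0.07 -0.003 0 0 0 0.05;0 0.08 -0.003 0 0 0 0.05;0 0.08 -0.003 0 0 0 0.05'
python3 -c "
from h import *
tgt(world=(454,-328,56));print(sensors.get_state()['contact_force'])"
```

```text
clock: 10.75
ee_pos: [455.2, -326.8, 66.2]
ee_rot: [-0.576, -0.409, 0.409, 0.578]
contact_force: [0.8, -0.2, -1.2]
finger_gap: 0.163
target [ 454. -328.   56.] shift m [-0.0015  0.0102  0.0007] turn [-0.003  0.001  0.002] q [-0.75  0.37  1.74  0.    1.04 -1.98] t 10.75 gap 0.163
[ 0.81668561 -0.24058961 -1.24167454]
```

```bash
python3 -m crank '0 0.005 0 0 0 0 0.05;0 0.009 0 0 0 0 0.05;0 0.009 0 0 0 0 0.05'
python3 -m crank '0 0 0 0 0 0 0.3;0 0 0 0 0 0 0.4;0 0 0 0 0 0 0.4;0 -0.03 0 0 0 0 0.4;0 -0.08 0 0 0 0 0.4'
python3 -m crank '0.04 -0.03 0 0 0 0 0.45;0.08 -0.03 0 0 0 0 0.45;0.12 -0.03 0 0 0 0 0.45;0.16 -0.03 0 0 0 0 0.45'
python3 - <<'E'
from h import *
tgt((-152,19,110))
f=grab('side'); a=f['pixels'][270:370,230:350,::-1]
b=grab('top')['pixels'][190:290,310:430,::-1][:, :110]
cv2.imwrite('pics/e.png',np.hstack([cv2.resize(a,None,fx=3.4,fy=3.4,interpolation=cv2.INTER_CUBIC),cv2.resize(b,None,fx=3.4,fy=3.4,interpolation=cv2.INTER_CUBIC)]))
E
```

```text
clock: 11.05
ee_pos: [455.2, -328.4, 58.7]
ee_rot: [0.577, 0.409, -0.409, -0.577]
contact_force: [0.1, 0.2, -1.5]
finger_gap: 0.162
clock: 11.55
ee_pos: [453.1, -326.7, 136.5]
ee_rot: [-0.574, -0.408, 0.409, 0.58]
contact_force: [0.5, -0.6, 0.6]
finger_gap: 0.399
clock: 11.95
ee_pos: [508.6, -176.4, 169.4]
ee_rot: [0.578, 0.409, -0.408, -0.577]
contact_force: [-0.1, -0.4, -0.5]
finger_gap: 0.447
target [512.8  26.6 110. ] shift m [0.1928 0.0593 0.0636] turn [ 0.002 -0.001  0.   ] q [-0.46  0.24  1.64  0.    1.25 -1.7 ] t 11.95 gap 0.447
```

View pics/e.png

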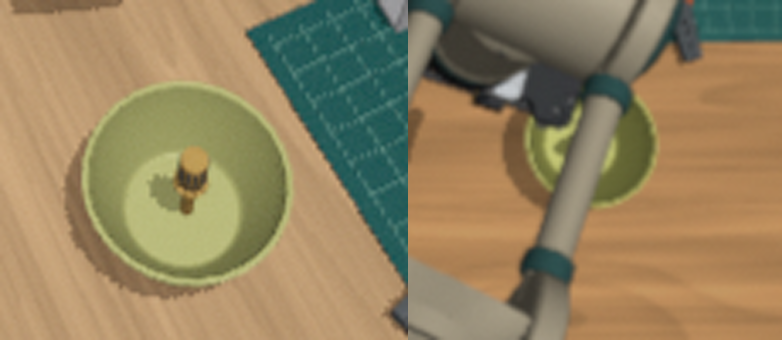

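The pin is in the olive bowl, standing at (192,175) in the left crop. Next I locate the barrel in the latest side frame.

```bash
python3 - <<'E'
from h import *
f=load('side'); P=cloud(f); hsv=cv2.cvtColor(f['pixels'],cv2.COLOR_RGB2HSV); H,S=hsv[...,0],hsv[...,1]
m=((H<5)|(H>174))&(S>150)&(abs(P[...,0]-513)<25)&(abs(P[...,1]-26)<30)&(P[...,2]>15)&(P[...,2]<70)
v,u=np.nonzero(m); col=np.bincount(u); print([(i,c) for i,c in enumerate(col) if c])
k=np.isin(u,np.nonzero(col>=4)[0]); print('barrel',ray(f,u[k].mean(),v[k].mean(),41).round(1), P[m].min(0),P[m].max(0)); print(c2w(np.load('/tmp/clamp.npy'),(-152,19,41)))
E
python3 -m crank '0.045 0.01 0.015 0 0 0 0.45;0.09 0.02 0.03 0 0 0 0.45;0.13 0.03 0.045 0 0 0 0.45;0.17 0.03 0.06 0 0 0 0.45;0.192 0.03 0.064 0 0 0 0.45'
python3 -c "
from h import *
tgt((-152,19,80))"
```

```text
[(236, np.int64(7)), (237, np.int64(8)), (238, np.int64(7)), (239, np.int64(3)), (240, np.int64(2)), (241, np.int64(2)), (242, np.int64(2)), (243, np.int64(1)), (244, np.int64(1)), (245, np.int64(1)), (246, np.int64(1)), (247, np.int64(1)), (248, np.int64(2))]
barrel [511.9  24.8  41. ] [506.70025132  13.46222212  34.41755767] [537.78140171  26.01871053  54.12369893]
[[512.79900857  26.58767199  41.        ]]
clock: 12.55
ee_pos: [510.2, 27.0, 138.4]
ee_rot: [-0.576, -0.409, 0.409, 0.577]
contact_force: [0.3, -1.1, -0.8]
finger_gap: 0.449
target [512.8  26.6  80. ] shift m [ 0.0005  0.0584 -0.0026] turn [-0.001  0.001  0.   ] q [-0.08  0.23  1.75  0.    1.17 -1.32] t 12.55 gap 0.449
```

```bash
python3 -m crank '0 0.03 -0.002 0 0 0 0.45;0 0.058 -0.002 0 0 0 0.45;0 0.058 -0.002 0 0 0 0.45'
python3 -c "
from h import *
tgt((-152,19,26))"
```

```text
clock: 12.85
ee_pos: [510.4, 24.0, 77.8]
ee_rot: [-0.575, -0.407, 0.411, 0.578]
contact_force: [-1.4, -0.1, -0.3]
finger_gap: 0.452
target [512.8  26.6  26. ] shift m [ 0.0034  0.0518 -0.0018] turn [-0.007  0.    -0.002] q [-0.09  0.29  1.83 -0.    1.03 -1.32] t 12.85 gap 0.452
```

```bash
python3 -m crank '0.003 0.02 -0.001 0 0 0 0.45;0.003 0.04 -0.001 0 0 0 0.45;0.003 0.05 -0.001 0 0 0 0.45;0.003 0.05 -0.001 0 0 0 0.45'
python3 -c "
from h import *
tgt((-152,19,26));print(sensors.get_state()['contact_force'])"
```

```text
clock: 13.25
ee_pos: [514.8, 26.2, 30.3]
ee_rot: [-0.577, -0.408, 0.409, 0.577]
contact_force: [0.3, 0.6, -0.8]
finger_gap: 0.45
target [512.8  26.6  26. ] shift m [-0.0003  0.0043  0.002 ] turn [-0.002 -0.001 -0.   ] q [-0.08  0.35  1.88 -0.    0.91 -1.32] t 13.25 gap 0.45
[ 0.28185534  0.62392243 -0.77008581]
```

```bash
python3 -m crank '0 0.003 0.002 0 0 0 0.35;0 0.003 0.002 0 0 0 0.25;0 0.003 0.002 0 0 0 0.17;0 0.003 0.002 0 0 0 0.17'
python3 st.py
python3 -m crank '0.002 0 0 0 0 0 0.17;0.005 0 0 0 0 0 0.17;0.007 0 0 0 0 0 0.17;0.007 0 0 0 0 0 0.17'
python3 st.py
```

```text
clock: 13.65
ee_pos: [513.8, 27.3, 28.3]
ee_rot: [0.577, 0.409, -0.408, -0.577]
contact_force: [0.0, -0.7, -0.6]
finger_gap: 0.175
target [581.6   8.3  21. ] shift m [ 0.0045  0.0073 -0.0703] turn [ 0.001 -0.     0.   ] q [-0.08  0.35  1.89  0.    0.9  -1.32] t 13.65 gap 0.175
F clamp [ 0.2 -0.6 -0.6] M [-0.01 -0.01  0.01]
clock: 14.05
ee_pos: [515.8, 33.9, 27.8]
ee_rot: [0.577, 0.409, -0.409, -0.577]
contact_force: [-0.7, -2.4, 2.4]
finger_gap: 0.172
target [581.6   8.3  21. ] shift m [-0.0024  0.0069 -0.0706] turn [ 0.  0. -0.] q [-0.07  0.36  1.88 -0.    0.9  -1.3 ] t 14.05 gap 0.172
F clamp [ 0.1 -2.5  2.4] M [-0.58  0.19 -0.02]
```

```bash
python3 -m crank '0.002 0 0 0 0 0 0.17;0.004 0 0 0 0 0 0.17;0.006 0 -0.001 0 0 0 0.17;0.009 0 -0.002 0 0 0 0.17;0.012 0 -0.002 0 0 0 0.17'
python3 st.py
```

```text
clock: 14.55
ee_pos: [521.7, 45.9, 27.3]
ee_rot: [-0.577, -0.409, 0.408, 0.578]
contact_force: [2.8, 7.1, -0.9]
finger_gap: 0.169
target [581.6   8.3  21. ] shift m [-0.0156  0.0062 -0.0691] turn [-0.001 -0.002  0.002] q [-0.05  0.37  1.87  0.    0.91 -1.28] t 14.55 gap 0.169
F clamp [ 0.3  7.6 -0.9] M [ 1.27 -0.41 -0.01]
```

The force flipped sign, so the toggle has popped. I follow the barrel out to rest.

```bash
python3 -m crank '0.006 0 -0.001 0 0 0 0.17;0.012 0 -0.002 0 0 0 0.17;0.018 0 -0.002 0 0 0 0.17;0.024 0 -0.003 0 0 0 0.17;0.029 0 -0.004 0 0 0 0.17'
python3 st.py
python3 -m crank '0 0 0 0 0 0 0.3;0 0 0 0 0 0 0.45;0 0 0 0 0 0 0.45'
python3 st.py
```

```text
clock: 15.05
ee_pos: [534.9, 70.9, 27.6]
ee_rot: [0.577, 0.409, -0.409, -0.577]
contact_force: [-0.2, -0.3, 0.3]
finger_gap: 0.165
target [581.6   8.3  21. ] shift m [-0.0437  0.0066 -0.0648] turn [-0.     0.    -0.001] q [ 0.    0.38  1.83 -0.    0.92 -1.23] t 15.05 gap 0.165
F clamp [-0.1 -0.3  0.3] M [-0.08  0.15  0.04]
clock: 15.35
ee_pos: [534.7, 70.4, 27.6]
ee_rot: [-0.577, -0.409, 0.409, 0.577]
contact_force: [-0.4, -0.0, -0.4]
finger_gap: 0.388
target [581.6   8.3  21. ] shift m [-0.0431  0.0066 -0.0648] turn [-0. -0. -0.] q [ 0.    0.38  1.84 -0.    0.92 -1.23] t 15.35 gap 0.388
F clamp [-0.4 -0.1 -0.4] M [ 0.    0.01 -0.07]
```

```bash
python3 -m crank '0 -0.02 0 0 0 0 0.45;0 -0.06 0 0 0 0 0.45;0 -0.11 0 0 0 0 0.45;0 -0.14 0.03 0 0 0 0.45;0.03 -0.14 0.07 0 0 0 0.45'
python3 -m crank '0.05 0 0.03 0 0 0 0.45;0.1 0 0.05 0 0 0 0.45;0.15 0 0.05 0 0 0 0.45;0.2 0 0.05 0 0 0 0.45'
python3 - <<'E'
from h import *
im=[]
for n,(u,v) in {'top':(265,175),'side':(288,192)}.items():
    f=grab(n); im.append(cv2.resize(f['pixels'][v-45:v+45,u-60:u+50,::-1],(400,327),interpolation=cv2.INTER_CUBIC))
    im.append(cv2.resize(f['pixels'][:,:,::-1],(400,273)))
cv2.imwrite('pics/f.png',np.hstack([np.vstack(im[:2]),np.vstack(im[2:])]))
f=load('top')
for n in('top','side'):
    f=load(n); P=cloud(f); hsv=cv2.cvtColor(f['pixels'],cv2.COLOR_RGB2HSV); H,S,V=[hsv[...,i].astype(int) for i in range(3)]
    w=(S<50)&(V>120)&(abs(P[...,2]-60)<4)&(np.hypot(P[...,0]-693,P[...,1]+55)<26); print('bracket top',w.sum(),P[w].mean(0).round(1))
    b=(H>8)&(H<28)&(S>100)&(np.hypot(P[...,0]-454,P[...,1]+328)<60); print('brassish in bowl',b.sum(),P[b].mean(0).round(1) if b.sum() else '')
E
```

```text
clock: 15.85
ee_pos: [482.4, 120.3, 172.3]
ee_rot: [0.58, 0.41, -0.404, -0.576]
contact_force: [0.6, 2.6, -0.1]
finger_gap: 0.453
clock: 16.25
ee_pos: [493.6, 318.3, 168.3]
ee_rot: [0.577, 0.409, -0.409, -0.577]
contact_force: [0.3, -0.6, 1.2]
finger_gap: 0.45
bracket top 73 [691.4 -57.3  60.4]
brassish in bowl 236 [ 447.  -316.3   27.7]
bracket top 102 [693.  -58.4  60.8]
brassish in bowl 637 [ 433.  -351.3   12.8]
```

View pics/f.png

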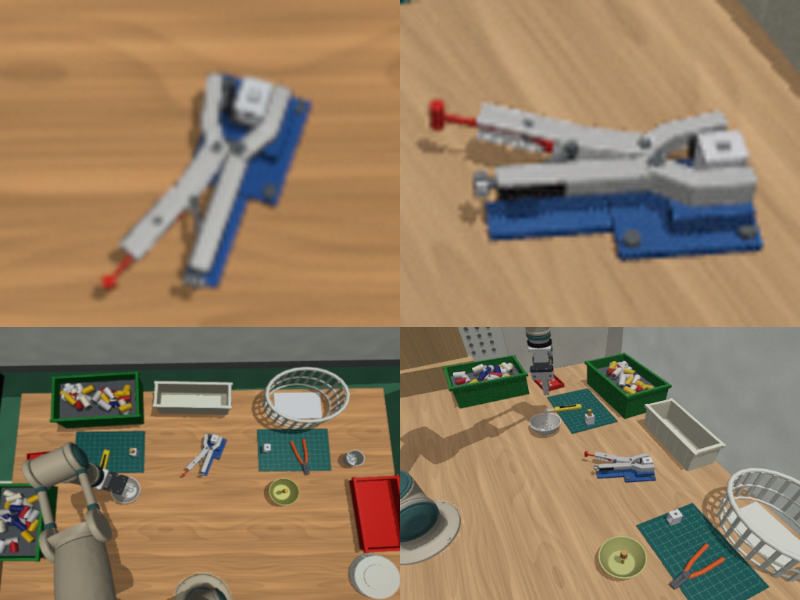

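The pliers are fully open: the barrel is back at its starting pixel (234.7,208). The bracket is upright between the jaws, and the pin is in the olive bowl. The neighbouring items have not moved, and the arm is clear.

```bash
python3 -m crank '0 0 0 0 0 0 0.45;0 0 0 0 0 0 0.45'
python3 -c "
from bench import ticket; print(ticket.hand_in())"
```

```text
clock: 16.55
ee_pos: [493.7, 315.4, 167.3]
ee_rot: [0.577, 0.408, -0.409, -0.577]
contact_force: [-0.2, -0.0, -0.3]
finger_gap: 0.451
the job is handed in; nothing more can be done
None
```

I handed the job in at 16.6 s, with the pliers locked, the pin moved to the bowl and the pliers released, in the order asked.

- **Squeeze:** I squeezed the handles with the gripper following the moving handle. The fingers stopped at a 40 mm gap and the handles stayed locked after I let go. The grip force was fixed at 30 N, under the 60 N limit.
- **Pin:** I pulled it straight up, reading about 8 N partway, while the bracket stayed held. I set it down in the olive-green bowl.
- **Release:** I pulled the red barrel until the force changed sign at the pop, followed it out, then opened the fingers and backed away.

The last pictures show the pliers fully open, with the barrel back where it started to within a pixel. The bracket is standing between the jaws, about where it was while clamped: its visible top moved about 2–4 mm between pictures, which may be because the pin no longer covers part of it. The pin is in the bowl, and the other items look undisturbed.

No check failed. Two readings were off: measured tool positions missed the commanded ones by up to about 7 mm, which I corrected step by step, and the first pin estimate along the clamp was about 4 mm off, so I re-measured before gripping.

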